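# Draw the tray out of the vial warmer

### The job

Open the vial warmer so that the vials can be unloaded: push the glass dish of dark crystals along the bench until it is well clear of the tray's way, and swing the wire hook well aside off its pin by pushing its red tab with a fingertip. Then hook a fingertip behind the lip of the tray and draw the tray fully out to its stop. Pinch and lift nothing, do not run the tray into the dish, keep dish and vials upright, leave the other things where they are and finish with the hand clear.

Things in the scene. Friction and masses are not known exactly. Their poses are not given: they have to be found in the camera images.
- warmer: vial warmer: low white box, 180 deep x 148 wide x 76 mm high, window in its top, fixed to the bench. Origin on the bench under its centre; its front faces its own -x (towards the robot), z up. The tray slides out along its -x. In its frame the hook's upright pivot is at (-46, -62) mm, the steel pin that the hook holds at (-95, -62) mm, pin top 88 mm above the bench.
- tray (a joint): travel of the tray along the warmer's -x, m: 0 shut, 0.14 fully out at its stop. About 2 N of friction; stays where it is left; locked while the wire hook is on its pin. Its grey front panel is 146 mm wide, outside at -97 mm in the warmer's x when shut; ahead of the panel it carries a finger trough of the same width that ends in the lip. Loose vials ride behind the panel.
- lip_back (a point): middle of the lip's top edge, on its back face (towards the warmer), 58 mm above the bench; at (-144, 0) mm in the warmer's frame when shut; moves with the tray; axes as the warmer's. Lip 6 mm thick (10 with the rubber strip on its front). The trough behind it is 47 mm clear up to the panel, its floor 31 mm above the bench (27 mm below the lip's top), end walls up to 44 mm.
- hook (a joint): angle of the steel wire hook about its upright pivot, rad: 0 on the pin, lying along the warmer's x; grows as its free end swings outward to the warmer's -y side (the robot's right), up to 1.5. Light friction (0.025 N m), stays where left; off the pin from 0.2, well aside beyond 0.3.
- hook_tab (a point): centre of the top of the hook's red upright thumb tab, 109 mm above the bench. Tab 16 mm (along the hook) x 8 mm thick x 24 mm high, 43 mm from the pivot; with the hook shut at (-88, -71) mm in the warmer's frame, faces looking to the warmer's +y and -y; swings with the hook. Axes as the hook's (the warmer's when shut).
- dish: round glass crystallising dish with dark crystals, 87 mm across, 39 mm high, about 0.1 kg, loose on the bench in front of the tray, in its way; the bench to its right (warmer's -y) is free, a notebook may lie near on the left. Origin at the centre of its underside.
- rack_vial_1: glass vial, 23 to 25 mm across, 55 mm high, pale cotton stopper, standing loose in a 16 mm deep well of the tray. Origin at the centre of its underside (13 mm above the bench).
- rack_vial_2: glass vial, 23 to 25 mm across, 52 mm high, cork, standing loose in a 16 mm deep well of the tray. Origin at the centre of its underside (13 mm above the bench).
- rack_vial_5: glass vial, 23 to 25 mm across, 52 mm high, pale cotton stopper, standing loose in a 16 mm deep well of the tray. Origin at the centre of its underside (13 mm above the bench).
- rack_vial_3: glass vial, 23 to 25 mm across, 50 mm high, open, pale fill, standing loose in a 16 mm deep well of the tray. Origin at the centre of its underside (13 mm above the bench).
- jar: small glass jar with blue lid, 52 mm across, 60 mm high, left of the warmer; leave alone. Origin at the centre of its underside.
- dropper: amber dropper bottle with black cap, 38 mm across, 85 mm high, left of the warmer; leave alone. Origin at the centre of its underside.
- stopper: orange-red rubber stopper, 28 mm across, 26 mm high, left of the tray; leave alone. Origin at the centre of its underside.
- forceps: steel tweezers lying flat, 54 x 112 x 9 mm, right of the tray; leave alone. Origin under their middle.
- pen: blue pen lying flat, 85 x 119 x 11 mm over its slant, near the bench front edge, to the right; leave alone. Origin under its middle.

How it is judged:
By the outcome, as a careful person would: the job done as asked, in the order asked, and still so for the second after the job is handed in, with the robot touching nothing.
It also fails if it takes over 51 s, if anything falls off the work surface, if the arm or the gripper's body presses on something with over 40 N, if the wrist force passes 120 N, or if a joint passes its speed limit or range.

### The arm

A 7-joint arm with a two-finger parallel gripper is mounted at the origin on a cart in front of the work surface, level with it; the furniture and walls round the work are solid. World frame = base frame: x ahead of the robot, y to its left, z up, the work surface at z = 0. Lengths are in mm, angles in rad, forces in N, time in s.
With the tool pointing down it reaches from about 400 to 875 mm from the base axis. Payload 4.4 kg.
Tool frame: the origin (TCP) lies at the very end of the fingers, on their centre line; the grasp point (between the pads) lies 19 mm behind it; z points along the fingers, y is the line along which they close (so a half turn about z gives the same grasp; the last joint's range is limited). The gripper opens to 85 mm and grips with 20 to 120 N. Pads are 22 mm wide; open, the fingers measure 114 mm over their backs; the gripper's body (76 mm by 85 mm) begins 54 mm behind the grasp point. The pads swing forward as they close: fully open they stand 13 mm farther back than shut.
Start: joints at [-1.231, 0.628, 0.038, 1.517, -0.027, 0.996, -0.02], TCP at [256.568, 597.236, 231.313] pointing down, gripper open.
Joint ranges: [-3.06, 3.06], [-0.37, 2.12], [-1.25, 1.32], [0.18, 2.47], [-1.1, 4.24], [0.23, 1.98], [-2.94, 2.94]. Speed limits (rad/s): [2.57, 2.57, 3.14, 3.14, 3.14, 3.14, 3.14].

### API

Orientations are given as [roll, pitch, yaw] about the fixed x, y, z axes, in that order (R = Rz(yaw) Ry(pitch) Rx(roll)).
In Python, from cell import sensors, get_image, camera_params, order gives the robot as it stands.
- The arm moves only by the shell command python3 -m inch 'ROWS' [OPENING]. ROWS is JSON, a list that holds one entry, the list of rows, each a list of 4 numbers: the shift along the tool's x, y, z in cm, then the turn about the tool's z in degrees. A call has 1 to 8 rows; each row is the pose to reach, as a shift and turn from the pose commanded when the call began, along the tool's axes at that moment; what a row does not reach only later rows make up. A row lasts 1/12 s, in which the tool goes at most 41.7 mm and 7.16 degrees, less where a joint would pass 70% of its speed; a pose out of reach is approached as far as the arm can. A call with a gripper value outside its range is refused whole. OPENING is the finger opening in cm, from 0 to 8.54, set as the call begins (- or left out, the last holds). The fingers move at their own pace and stop on an object; the grip force is fixed at half the most. Time passes only in rows, so rows that repeat a pose let the fingers close. It gives the time, the measured TCP pose, the force, the opening and the grip force at its end, in the units of the state.
- sensors.read_state(): the state, without advancing time (a new reading comes with each control period).
- get_image(name): name is "side" or "top" or "wrist"; returns the picture (480x640x3 uint8, blue, green, red); there is no depth.
- camera_params(name): a dict with "mtx" (3x3 intrinsics, pixels), "D" ([k1, k2, p1, p2, k3] as OpenCV has them; the pictures are not rectified), "rvec" (rotation vector, rad) and "tvec" (3), from world to camera coordinates, as OpenCV has them. Camera axes: x right, y down, z forward; pixel columns grow to the right and rows downward; lengths in mm; the calibration is good to about 2 mm. A picture is of the moment at which its call begins: read the wrist's pose just before it. camera_params takes no time and is no camera call; for the wrist camera it gives the pose at the moment of the call.
- order.finish_job(): hands the job in; it is judged then, once.
The state is a dict: "clock": time; "qpos": joint angles; "qd": joint speeds; "tau": joint torques, N m; "eef_pos": TCP position; "tool_rot": TCP orientation; "force": force on the tool from outside, world axes, zero at the start; "torque": the same for the moment, N m; "width": finger opening in mm; "gripper_force": force on a finger pad.
Only numpy, scipy, OpenCV 4.12 (cv2) and the standard library are available. Lean on these libraries where they do the work, as an engineer would, in place of code of your own. Each camera call takes 0.05 s, during which the arm holds its last target. There are 200 camera calls.

## Working session

There is one attempt and no reset: what is moved stays moved. The work goes in short steps, Python scripts to look and compute and a shell command to move; the robot and the scene stay as the last step left them, time stands still between calls to the robot, and variables do not carry over. Pictures are saved under pics/ and viewed, at most 10 in all, crops included, and the job is handed in when it is done.

```bash
ls; mkdir -p pics
cat > h.py <<'E'
import numpy as np, cv2
from cell import sensors, get_image, camera_params, order
def ray(cam,uv,p=None):
    p=p or camera_params(cam)
    K,D=np.array(p["mtx"],float),np.array(p["D"],float)
    R=cv2.Rodrigues(np.array(p["rvec"],float))[0];t=np.array(p["tvec"],float).ravel()
    n=cv2.undistortPoints(np.array([[uv]],float),K,D)[0,0]
    return -R.T@t, R.T@np.array([n[0],n[1],1])
def onz(cam,uv,z,p=None):
    c,d=ray(cam,uv,p); return (c+d*(z-c[2])/d[2]).round(1)
def proj(cam,P,p=None):
    p=p or camera_params(cam)
    return cv2.projectPoints(np.array(P,float).reshape(-1,3),np.array(p["rvec"],float),np.array(p["tvec"],float),np.array(p["mtx"],float),np.array(p["D"],float))[0].reshape(-1,2).round(1)
E
python3 - <<'E'
from h import *
s=sensors.read_state();print(s)
for c in("top","side","wrist"):cv2.imwrite(f"pics/{c}0.png",get_image(c))
E
```

```text
pics
{'clock': 0.0, 'qpos': array([-1.23078826,  0.62932415,  0.03844284,  1.51835883, -0.02699863,
        0.99630078, -0.01996998]), 'qd': array([ 0.00030817, -0.00143676,  0.00129385, -0.00083746,  0.00215863,
        0.0003709 ,  0.00052329]), 'tau': array([ 2.56464682e-04, -5.63411021e+01,  1.22650176e+00, -1.93443596e+01,
        1.09509390e-02,  1.05923385e-02, -3.78872059e-06]), 'eef_pos': array([256.32452129, 596.65208612, 230.40628029]), 'tool_rot': array([-3.13971972e+00,  2.50512989e-05,  2.73581487e+00]), 'force': array([-0.58656857, -0.07717423, -0.51235778]), 'torque': array([ 0.03894011, -0.00401562, -0.0123509 ]), 'gripper_force': 0.0, 'width': 85.54758112205822}
```

View pics/top0.png

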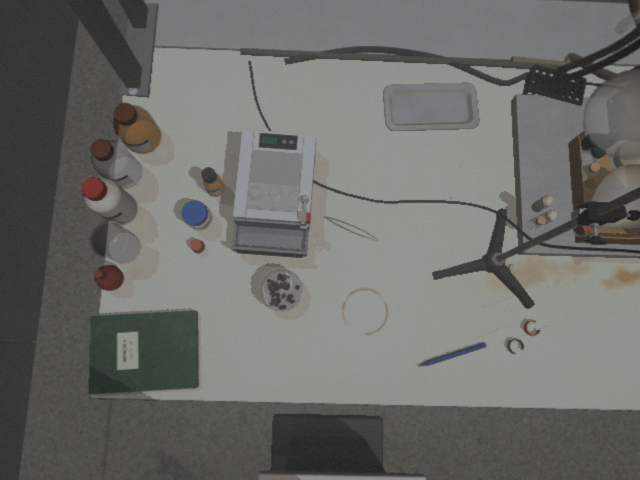

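View pics/side0.png

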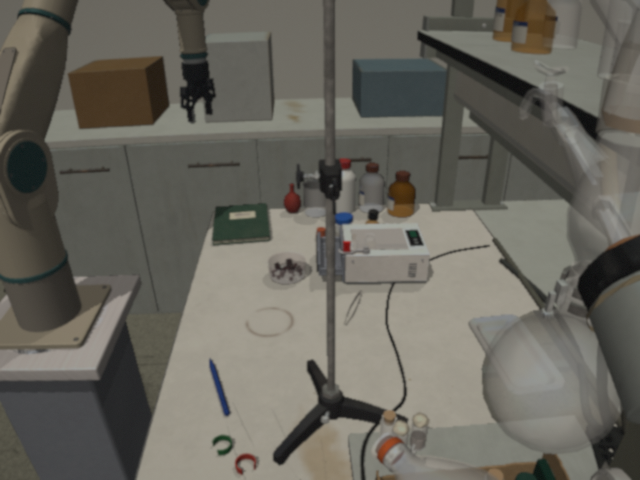

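Run:
```python
from h import *
im=cv2.imread("pics/top0.png")
cv2.imwrite("pics/top0c.png",cv2.resize(im[120:320,180:390],None,fx=3,fy=3,interpolation=cv2.INTER_CUBIC)[:600])
p=camera_params("top")
hsv=cv2.cvtColor(im,cv2.COLOR_BGR2HSV)
red=((hsv[...,0]<8)|(hsv[...,0]>172))&(hsv[...,1]>130)
red[:, :290]=0; red[:,330:]=0; red[:180]=0; red[240:]=0
ys,xs=np.nonzero(red);print("red",len(xs),xs.mean(),ys.mean(), onz("top",(xs.mean(),ys.mean()),105,p))
print("dish",onz("top",(281,289),39,p), onz("top",(281,291),0,p))
for uv in[(243,130),(315,136),(234,251),(306,256)]:print(uv,onz("top",uv,76,p),onz("top",uv,58,p))
print(onz("top",(100,400),0,p),onz("top",(300,403),0,p),"nb right edge",onz("top",(199,392),5,p),onz("top",(197,311),5,p),"stopper",onz("top",(197,245),20,p),"forceps",onz("top",(326,217),5,p),onz("top",(377,239),5,p))
```

```text
red 17 307.94117647058823 217.1764705882353 [623.4  80.4 105. ]
dish [494.8 128.9  39. ] [495.1 130.9   0. ]
(243, 130) [805.2 215.   76. ] [813.1 217.7  58. ]
(315, 136) [797.8  71.7  76. ] [805.6  71.7  58. ]
(234, 251) [560.3 218.6  76. ] [563.6 221.3  58. ]
(306, 256) [554.8  82.   76. ] [558.   82.2  58. ]
[275.2 469.9   0. ] [278.4  85.3   0. ] nb right edge [295.  280.6   5. ] [450.1 295.5   5. ] stopper [580.6 301.7  20. ] forceps [650.7  43.8   5. ] [607.4 -62.3   5. ]
```

View pics/top0c.png

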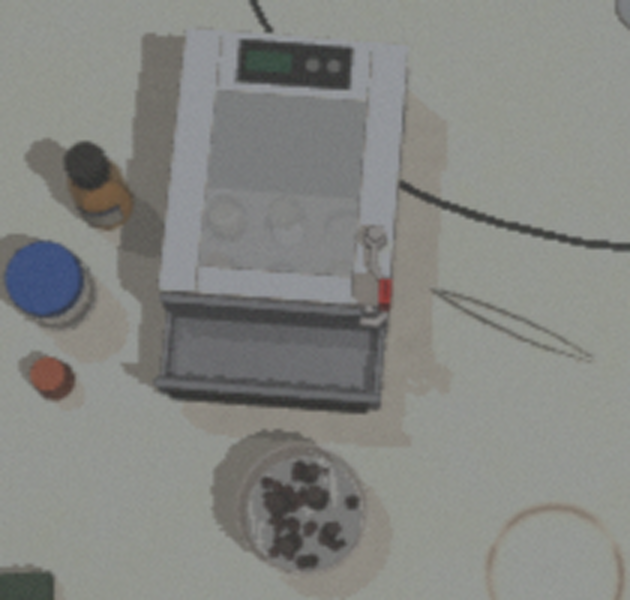

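```bash
cat >> h.py <<'E'
def W(pose,x,y):
    c,s=np.cos(pose[2]),np.sin(pose[2]); return np.array([pose[0]+c*x-s*y,pose[1]+s*x+c*y])
E
python3 - <<'E'
from h import *
from scipy.optimize import least_squares
p=camera_params("top")
f=lambda u,v:(180+(u-1)/3,120+(v-1)/3)
obs=[((188,30),76,90,74),((407,46),76,90,-74),((162,290),76,-90,74),((157,383),58,-147,73),((381,402),58,-147,-73)]
m=[(onz("top",f(*o[0]),o[1],p)[:2],o[2],o[3]) for o in obs]
g=lambda q:np.concatenate([W(q,x,y)-P for P,x,y in m])
r=least_squares(g,[660,150,0]);q=r.x;print(q,r.fun.reshape(-1,2).round(1))
print("lipback",W(q,-144,0),"tab",W(q,-88,-71),"pivot",W(q,-46,-62),"lip out",W(q,-284,0),W(q,-290,73),W(q,-290,-73))
print("tab red seen",onz("top",f(383,291),97,p), "front face 109?")
print("tab proj",proj("top",[*W(q,-88,-71),109],p),"side red:")
print("dish",onz("top",f(305,508),39,p))
im=cv2.imread("pics/side0.png");h=cv2.cvtColor(im,cv2.COLOR_BGR2HSV)
red=((h[...,0]<8)|(h[...,0]>172))&(h[...,1]>130);red[:235]=0;red[255:]=0;red[:,335:]=red[:,335:];red[:,:340]=0;red[:,355:]=0
ys,xs=np.nonzero(red);print(xs.mean(),ys.min(),ys.max());print("tab proj side",proj("side",[*W(q,-88,-71),97]),"dish proj",proj("side",[*onz("top",f(305,508),39,p)]))
E
```

```text
[ 7.13532109e+02  1.46934450e+02 -4.26354609e-02] [[ 0.7  0.6]
 [ 0.4 -1.9]
 [-1.1  1.5]
 [-0.9  0.5]
 [ 1.  -0.7]]
lipback [569.6629697 153.0720962] tab [622.5858788   79.74975518] pivot [664.93131406  86.95142951] lip out [429.79019521 159.03925251] [426.90709352 232.22864877] [420.68420194  86.36132679]
tab red seen [626.4  81.6  97. ] front face 109?
tab proj [[308.3 217.1]] side red:
dish [494.8 128.2  39. ]
346.3529411764706 242 250
tab proj side [[344.8 246.2]] dish proj [[285.4 260.5]]
```

```bash
cat >> h.py <<'E'
from scipy.spatial.transform import Rotation as Ro
def to(pos,yaw=None):
    s=sensors.read_state();R=Ro.from_euler("xyz",s["tool_rot"])
    d=R.inv().apply(np.array(pos,float)-s["eef_pos"])/10
    t=0 if yaw is None else (np.degrees(s["tool_rot"][2])-yaw+180)%360-180
    print("shift cm",d.round(2),"turn",round(t,1),"| now",s["eef_pos"].round(1),np.degrees(s["tool_rot"]).round(1),"w",round(s["width"],1),"F",s["force"].round(1),"t",round(s["clock"],2))
E
python3 -c "
from h import *
to([495,205,150],90)"
```

```text
shift cm [-37.39 -26.57   8.1 ] turn 66.7 | now [256.4 596.8 230.6] [-179.9    0.   156.7] w 85.3 F [-0.1 -0.   0.5] t 0.15
```

```bash
python3 -m inch '[[[-37.4,-26.6,4,66.7],[-37.4,-26.6,4,66.7],[-37.4,-26.6,4,66.7],[-37.4,-26.6,4,66.7],[-37.4,-26.6,4,66.7],[-37.4,-26.6,4,66.7],[-37.4,-26.6,4,66.7],[-37.4,-26.6,4,66.7]]]' 4.0; python3 -c "
from h import *
to([495,205,150],90)"
```

```text
clock: 0.82
eef_pos: [429.8, 311.8, 202.3]
tool_rot: [3.142, -0.0, 1.73]
force: [1.0, 0.1, -0.5]
width: 39.9
gripper_force: 0.0
shift cm [-11.58   4.75   5.22] turn 9.1 | now [429.8 311.8 202.3] [180.   -0.   99.1] w 39.9 F [ 1.   0.1 -0.5] t 0.82
```

```bash
python3 -m inch '[[[-11.6,4.75,5.2,9.1],[-11.6,4.75,5.2,9.1],[-11.6,4.75,5.2,9.1],[-11.6,4.75,9,9.1],[-11.6,4.75,13,9.1],[-11.6,4.75,16,9.1],[-11.6,4.75,16,9.1],[-11.6,4.75,16,9.1]]]'; python3 -c "
from h import *
cv2.imwrite('pics/w1.png',get_image('wrist'))
to([495,205,14],90)"
```

```text
clock: 1.48
eef_pos: [494.1, 206.4, 41.3]
tool_rot: [-3.138, 0.001, 1.577]
force: [-0.3, 0.6, 0.4]
width: 40.1
gripper_force: 0.0
shift cm [-0.2  -0.05  2.89] turn 0.4 | now [495.5 207.1  42.9] [180.    0.   90.4] w 40.2 F [ 0.3 -0.7  0.6] t 1.53
```

View pics/w1.png

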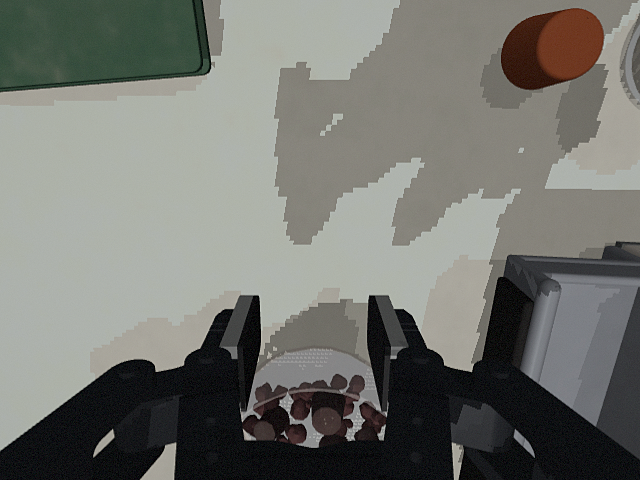

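```bash
python3 -m inch '[[[-0.3,-0.1,1.5,0.4],[-0.3,-0.1,3,0.4],[-1.5,-0.1,3,0.4],[-2.2,-0.1,3,0.4],[-3,-0.1,3,0.4],[-4,-0.2,3,0.4],[-5,-0.2,3,0.4],[-6,-0.3,3,0.4]]]'; python3 -c "
from h import *
cv2.imwrite('pics/w2.png',get_image('wrist'))
to([490,55,13],90)"
```

```text
clock: 2.2
eef_pos: [493.3, 146.1, 13.3]
tool_rot: [3.14, -0.001, 1.57]
force: [-0.6, 0.8, 0.8]
width: 39.7
gripper_force: 0.8
shift cm [-8.81 -0.23  0.02] turn -0.2 | now [492.7 143.   13.1] [1.80e+02 1.00e-01 8.98e+01] w 40.4 F [ 0.  -2.8  0. ] t 2.25
```

View pics/w2.png

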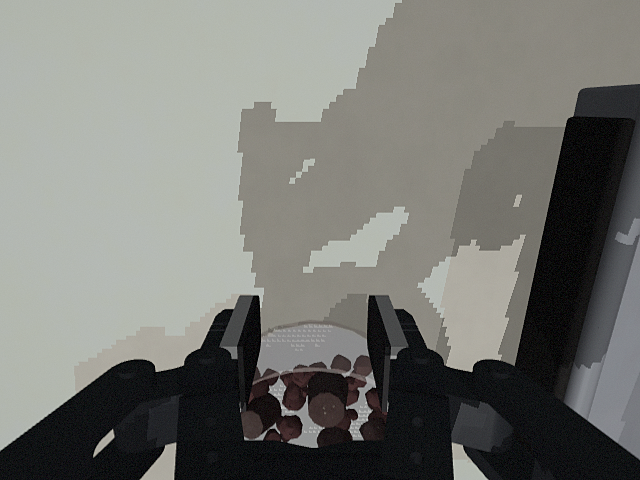

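The picture shows the dish nested centrally between the fingertips (rim about 250–385, 320–440), moving with them and clear of the lip (u > 515). I'll go on pushing.

```bash
python3 -m inch '[[[-1,0,0,0],[-2.2,-0.1,0,0],[-3.4,-0.1,0,0],[-4.6,-0.2,0,0],[-5.8,-0.2,0,0],[-7,-0.3,0,0],[-8.2,-0.3,0,0],[-9.2,-0.4,0,0]]]'; python3 -m inch '[[[-0.5,0,0,0],[-0.5,0,0,0],[0.5,0,0,0],[2.5,0,0,0],[3,0,-2,0],[3,0,-6,0],[3,0,-10,0],[3,0,-13.5,0]]]'
python3 - <<'E'
from h import *
a=get_image('top');cv2.imwrite('pics/t3.png',a)
q=[713.53,146.93,-.0426]
to([*W(q,-88,-30),150])
E
```

```text
clock: 2.92
eef_pos: [488.5, 53.8, 12.4]
tool_rot: [3.141, 0.0, 1.57]
force: [0.2, 0.3, 0.7]
width: 39.9
gripper_force: 0.7
clock: 3.58
eef_pos: [488.0, 87.0, 149.1]
tool_rot: [-3.141, -0.001, 1.573]
force: [0.5, 0.8, 0.3]
width: 39.7
gripper_force: 0.0
shift cm [ 3.32 13.25  0.61] turn 0 | now [491.8  87.4 154.7] [179.4  -0.2  90.1] w 39.9 F [1.5 0.1 3.4] t 3.63
```

```bash
python3 -c "
from h import *
to([615,30,175])"; python3 -m inch '[[[-5.7,4,-2.5,0],[-5.7,8,-2.5,0],[-5.7,12.5,-2.5,0],[-5.7,12.5,-2.5,0],[-5.7,12.5,-2.5,0],[-5.7,12.5,-2.5,0]]]' 0
python3 - <<'E'
from h import *
p=camera_params("wrist");im=get_image('wrist')
cv2.imwrite('pics/w3.png',im)
q=[713.53,146.93,-.0426]
for n,P in dict(tab=[*W(q,-88,-71),109],piv=[*W(q,-46,-62),88],pin=[*W(q,-95,-62),88],lipR=[*W(q,-144,-73),58],fr=[*W(q,-90,-74),76]).items():print(n,proj("wrist",P,p))
h=cv2.cvtColor(im,cv2.COLOR_BGR2HSV);r=(((h[...,0]<8)|(h[...,0]>172))&(h[...,1]>130)).astype(np.uint8)
n,l,st,ce=cv2.connectedComponentsWithStats(r)
print([(st[i],ce[i].round(1)) for i in range(1,n) if st[i][4]>150])
to([615,30,175])
E
```

```text
shift cm [-5.74 12.33 -1.93] turn 0 | now [491.8  87.4 154.7] [179.4  -0.2  90.1] w 39.9 F [1.5 0.1 3.4] t 3.63
clock: 4.13
eef_pos: [613.7, 29.4, 171.7]
tool_rot: [-3.141, -0.001, 1.572]
force: [-0.5, -0.2, -0.8]
width: 0.3
gripper_force: 0.0
tab [[332.2 160.7]]
piv [[411.1 142.1]]
pin [[318.1 137.9]]
lipR [[235.1 149.5]]
fr [[325.8 158.7]]
[(array([320, 149,  33,  21, 631], dtype=int32), array([335.7, 158.8]))]
shift cm [ 0.05  0.27 -0.35] turn 0 | now [612.3  29.5 171.5] [-179.9   -0.    90.1] w 0.1 F [-1.2 -0.1  0.3] t 4.18
```

View pics/w3.png

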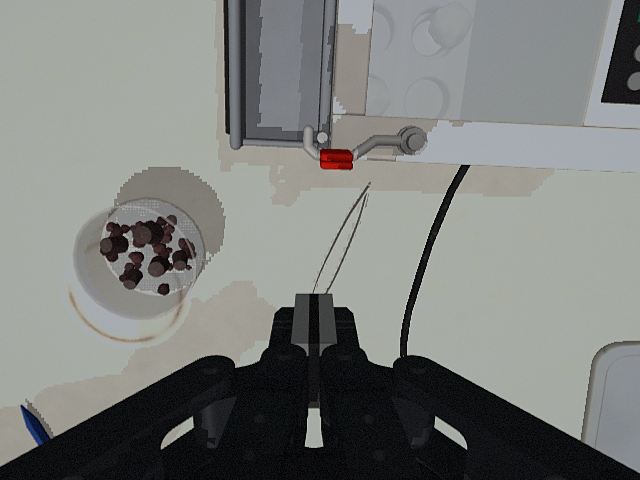

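View pics/t3.png

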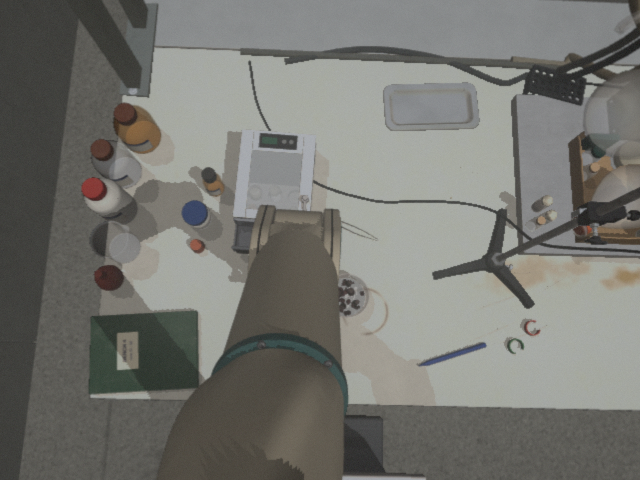

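The wrist picture shows the hook shut with its red tab at (336,159), about 4 px from its predicted place. The pivot is at (412,140) and the pin at (320,138). The top view shows the dish at (350,297), about 40 mm clear of the tray's right edge. I'll push the tab from its +y side.

```bash
python3 -m inch '[[[3.9,0.5,0,0],[7.9,1,0,0],[7.9,1,0,0],[7.9,1,3,0],[7.9,1,6,0],[7.9,1,7.6,0],[7.9,1,7.6,0],[7.9,1,7.6,0]]]' 0; python3 -c "
from h import *
to([623,95,96])"
```

```text
clock: 4.85
eef_pos: [621.6, 107.7, 95.7]
tool_rot: [-3.138, 0.0, 1.571]
force: [0.2, -0.0, 0.6]
width: -0.0
gripper_force: 0.0
shift cm [-1.27  0.14 -0.03] turn 0 | now [621.6 107.7  95.7] [-179.8    0.    90. ] w -0.0 F [ 0.2 -0.   0.6] t 4.85
```

```bash
python3 -m inch '[[[-0.8,0.2,0,0],[-1.4,0.2,0,0],[-1.9,0.3,0,0],[-2.4,0.4,0,0],[-2.9,0.6,0,0],[-3.4,0.8,0,0],[-3.9,1,0,0],[-4.4,1.1,0,0]]]' 0; python3 -m inch '[[[0,0,0,0],[1.5,-0.4,0,0],[2.5,-0.6,-3,0],[0,-0.6,-7,0],[-3,-0.6,-7.5,0],[-3.5,-1,-7.5,0],[-3.5,-1,-7.5,0],[-3.5,-1,-7.5,0]]]' 0
python3 - <<'E'
from h import *
p=camera_params("wrist");im=get_image('wrist')
cv2.imwrite('pics/w4.png',im)
q=[713.53,146.93,-.0426]
h=cv2.cvtColor(im,cv2.COLOR_BGR2HSV);r=(((h[...,0]<8)|(h[...,0]>172))&(h[...,1]>130)).astype(np.uint8)
n,l,st,ce=cv2.connectedComponentsWithStats(r)
P=np.array(W(q,-46,-62))
for i in range(1,n):
  if st[i][4]>150:
    t=onz("wrist",ce[i],104,p)[:2];v=t-P;print(st[i],ce[i].round(1),t,np.hypot(*v),"hook angle",(np.arctan2(v[1],v[0])-q[2]-np.arctan2(-9,-42))%(2*np.pi))
to([*W(q,-130,40),150])
E
```

```text
clock: 5.52
eef_pos: [636.3, 64.5, 96.6]
tool_rot: [3.138, -0.003, 1.571]
force: [5.1, 9.7, -2.4]
width: 0.0
gripper_force: 4.7
clock: 6.18
eef_pos: [623.8, 27.2, 170.9]
tool_rot: [-3.14, -0.0, 1.568]
force: [0.2, 0.8, -0.1]
width: -0.2
gripper_force: 0.0
[341 193  32  39 734] [355.9 211.8] [645.4  51. ] 40.90885461535008 hook angle 0.9045694383419636
shift cm [16.38 -3.85  2.07] turn 0 | now [623.8  28.6 170.5] [-179.9   -0.    90. ] w -0.2 F [-0.7  0.9 -0.4] t 6.23
```

View pics/w4.png

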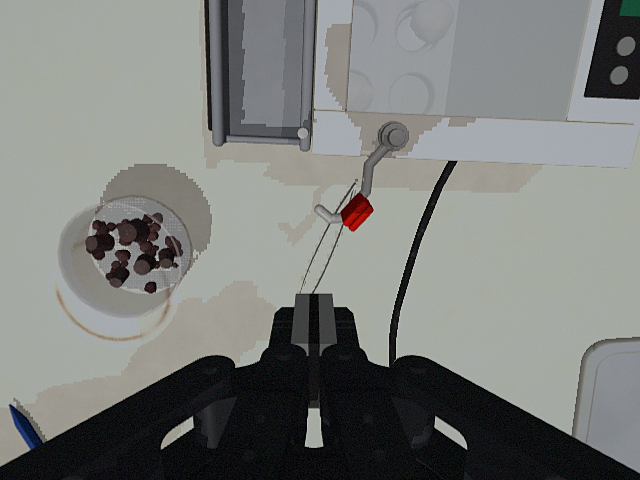

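The hook now stands at about 0.9 rad (tab at 356,212), well off the pin, and the dish and forceps are undisturbed. Next I go over the trough.

```bash
python3 -c "
from h import *
q=[713.53,146.93,-.0426]
print(W(q,-120,0));to([*W(q,-121,0),37],87.6)"
```

```text
[593.63886913 152.04045396]
shift cm [12.34 -3.1  13.36] turn 2.4 | now [623.8  28.6 170.5] [-179.9   -0.    90. ] w -0.2 F [-0.7  0.9 -0.4] t 6.23
```

```bash
python3 -m inch '[[[4,-1,0,2.4],[8,-2,0,2.4],[12.3,-3.1,0,2.4],[12.3,-3.1,0,2.4],[12.3,-3.1,3,2.4],[12.3,-3.1,6,2.4],[12.3,-3.1,8,2.4],[12.3,-3.1,8,2.4]]]' 0
python3 - <<'E'
from h import *
q=[713.53,146.93,-.0426]
p=camera_params("wrist");im=get_image('wrist');cv2.imwrite('pics/w5.png',im)
print(proj("wrist",[[*W(q,-144,40),58],[*W(q,-97,40),60]],p))
to([*W(q,-121,0),37],87.6)
E
```

```text
clock: 6.9
eef_pos: [589.3, 151.9, 86.2]
tool_rot: [-3.132, 0.002, 1.531]
force: [-0.7, -0.5, -0.0]
width: -0.1
gripper_force: 0.0
[[267.  195.1]
 [381.7 196.6]]
shift cm [0.05 0.19 5.15] turn 0.1 | now [591.1 151.7  88.6] [-1.796e+02  1.000e-01  8.770e+01] w 0.0 F [0.8 0.  0.7] t 6.95
```

View pics/w5.png

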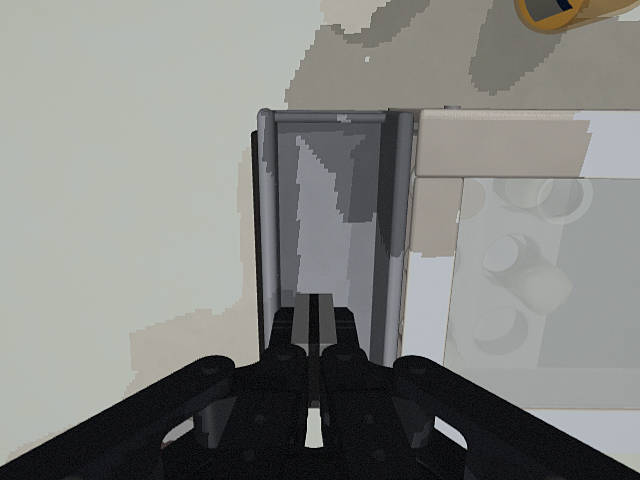

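Lip at u≈259–276, panel at u≈388; the trough is about 3 mm farther from the robot than computed, so I'll descend 5 mm farther out.

```bash
python3 -m inch '[[[0,0.5,0,0],[0,0.5,1.5,0],[0,0.5,3,0],[0,0.5,4.2,0],[0,0.5,5,0],[0,0.5,5,0]]]' 0; python3 -c "
from h import *
to([575,152,37])"
```

```text
clock: 7.45
eef_pos: [598.1, 150.6, 40.5]
tool_rot: [-3.14, 0.0, 1.528]
force: [-0.2, 0.4, -0.9]
width: 0.1
gripper_force: 0.0
shift cm [ 0.04 -2.31  0.35] turn 0 | now [598.1 150.6  40.5] [-179.9    0.    87.6] w 0.1 F [-0.2  0.4 -0.9] t 7.45
```

```bash
python3 -m inch '[[[0,-0.5,0,0],[0,-0.9,0,0],[0,-1.2,0,0],[0,-1.6,0,0],[0,-2.1,0,0],[0,-2.7,0,0],[0,-3.3,0,0],[0,-3.9,0,0]]]' 0;  python3 -m inch '[[[0,-0.6,0,0],[0,-1.2,0,0],[0,-1.8,0,0],[0,-2.4,0,0],[0,-3,0,0],[0,-3.6,0,0],[0,-4.2,0,0],[0,-4.8,0,0]]]' 0; python3 -c "
from h import *
to([447,157,37])"
```

```text
clock: 8.12
eef_pos: [559.5, 152.5, 41.9]
tool_rot: [3.14, -0.0, 1.528]
force: [3.2, -0.2, 2.2]
width: -0.0
gripper_force: 1.2
clock: 8.78
eef_pos: [511.0, 154.5, 41.3]
tool_rot: [-3.142, -0.0, 1.528]
force: [1.4, 0.0, 2.3]
width: 0.0
gripper_force: 1.2
shift cm [-0.02 -6.4   0.43] turn 0 | now [511.  154.5  41.3] [-180.    -0.    87.6] w 0.0 F [1.4 0.  2.3] t 8.78
```

```bash
python3 -m inch '[[[0,-0.6,0,0],[0,-1.2,0,0],[0,-1.8,0,0],[0,-2.4,0,0],[0,-3,0,0],[0,-3.6,0,0],[0,-4.2,0,0],[0,-4.7,0,0]]]' 0;  python3 -m inch '[[[0,-0.4,0,0],[0,-0.7,0,0],[0,-1.0,0,0],[0,-1.3,0,0],[0,-1.6,0,0],[0,-1.8,0,0]]]' 0; python3 -c "
from h import *
to([447,157,37])"
```

```text
clock: 9.45
eef_pos: [463.7, 156.4, 41.3]
tool_rot: [-3.141, 0.0, 1.528]
force: [2.4, 1.4, 0.3]
width: 0.2
gripper_force: 1.1
clock: 9.95
eef_pos: [446.3, 157.1, 41.3]
tool_rot: [-3.142, 0.0, 1.528]
force: [6.1, 1.1, -0.6]
width: -0.4
gripper_force: 3.3
shift cm [-0.01  0.07  0.43] turn 0 | now [446.3 157.1  41.3] [-180.     0.    87.6] w -0.4 F [ 6.1  1.1 -0.6] t 9.95
```

Force is rising to 6 N at the predicted stop; a little more to confirm.

```bash
python3 -m inch '[[[0,-0.2,0,0],[0,-0.4,0,0],[0,-0.6,0,0],[0,-0.6,0,0]]]' 0
```

```text
clock: 10.28
eef_pos: [446.3, 157.2, 41.7]
tool_rot: [3.131, -0.001, 1.526]
force: [10.7, 0.4, -7.5]
width: 0.3
gripper_force: 5.4
```

```bash
python3 -m inch '[[[0,0.7,0,0],[0,1.4,0,0],[0,1.4,-1.5,0],[0,1.4,-4,0],[0,1.4,-8,0],[0,1.4,-12,0],[0,1.4,-16,0],[0,1.4,-18,0]]]' 0; python3 -m inch '[[[4,0,0,0],[8,0,0,0],[12,-2,0,0],[16,-4,0,0],[20,-6,0,0],[24,-8,0,0],[27,-9,0,0],[30,-10,0,0]]]' 0
python3 - <<'E'
from h import *
a=get_image('top');cv2.imwrite('pics/t6.png',cv2.resize(a[110:340,180:420],None,fx=2.5,fy=2.5,interpolation=cv2.INTER_CUBIC))
to([300,500,200])
q=[713.53,146.93,-.0426]
print((proj("top",[[*W(q,-287,73),58],[*W(q,-287,-73),58]])-[180,110])*2.5)
E
```

```text
clock: 10.95
eef_pos: [454.9, 156.4, 225.0]
tool_rot: [3.14, -0.001, 1.527]
force: [0.6, 1.0, 0.5]
width: -0.1
gripper_force: 0.0
clock: 11.62
eef_pos: [364.0, 462.8, 220.6]
tool_rot: [-3.138, 0.002, 1.531]
force: [0.4, 0.8, -0.2]
width: -0.2
gripper_force: 0.0
shift cm [ 2.72 -6.16  2.06] turn 0 | now [360.8 470.7 220.2] [-179.7   -0.2   88.2] w 0.2 F [-0.7  7.2  0.2] t 11.67
[[110.25 526.75]
 [304.   540.25]]
```

View pics/t6.png

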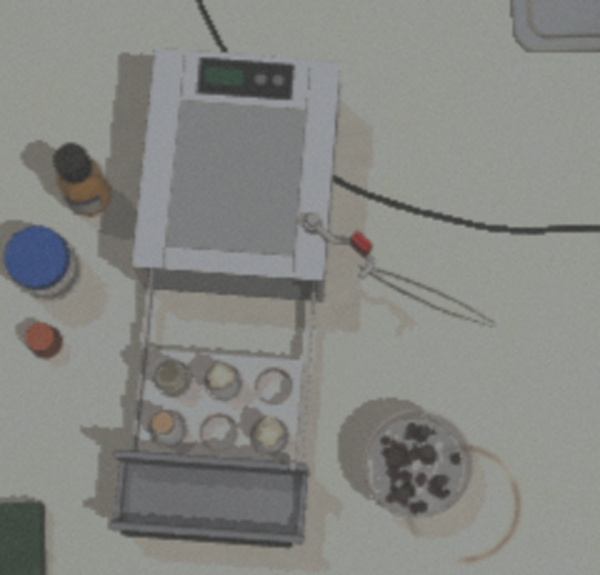

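The tray is at its stop: the lip runs from (110,527) to (304,540), as predicted. All four vials stand upright, the hook is aside, and the dish is clear at (418,463). I'll let the arm settle, then hand in.

```bash
python3 -m inch '[[[0,0,0,0],[0,0,0,0],[0,0,0,0],[0,0,0,0],[0,0,0,0],[0,0,0,0]]]' 0; python3 -c "
from h import *
print(order.finish_job())"
```

```text
clock: 12.17
eef_pos: [368.1, 459.7, 221.6]
tool_rot: [-3.141, 0.0, 1.526]
force: [-0.3, -0.3, 0.4]
width: 0.3
gripper_force: 0.0
the job is handed in; nothing more can be done
None
```

I pushed the dish about 40 mm clear of the tray, swung the hook aside to about 0.9 rad and drew the tray out to its stop; vials and dish stayed upright, the hand is clear, and the job was handed in at 12.2 s.

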